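# Feed a sample block into the clamped measuring head with a push stick

### The job

Take the black push stick by its upright handle and, with the stick alone (no fingers or arm on the block), push the white sample block through the guide channel, past the side catch and against the sprung buffer in the measuring head until the catch snaps out behind the block and holds it there. Go by feel, never pressing on the block with more than 20 N, then draw the stick out and lay it flat on the bench beside the station, as it lay before, without disturbing the other things on the bench.

Things in the scene. Friction and masses are not known exactly. Their poses are not given: they have to be found in the camera images.
- station: Aluminium feed station fixed to the bench. Origin at bench level on the channel's centre line; x = feed direction, y = left of the feed, z up. Base plate x -140 to +160, y +-45 mm, 10 mm thick; its top is the channel floor. A dark steel measuring head is clamped over the far end of the channel (see buffer); its bar stands outside the low rail, y 32 to 45, z 25 to 37 mm.
- mouth (a point): Mouth of the guide channel: on the floor and centre line, station x -50 mm. Channel 33 mm wide, from here to x +140, between a low rail on +y (14 mm above the floor) and a tall fence on -y (24 mm above it), both 14 mm thick. Two lead-in cheeks flare from here back to about x -77, 24 degrees each side, to 57 mm wide. Behind them, to x -140, an open apron level with the floor.
- buffer (a joint): Compression of the head's sprung steel buffer plate, m: 0 untouched, grows in the feed direction, 0.010 hard stop. 2.4 N at first touch, then 1.2 N per mm (14 N at 0.010), plus 1 to 3 N drag of the block. The head is clamped anew each time: the resting plate face is anywhere at station x +67 to +103 mm, not measured. The block has passed the catch at 0.005 and, held by it, stays at about 0.005.
- catch (a joint): Sprung steel side catch on the head, m: 0 = out in the channel, grows as pushed aside to station +y (about 0.003 to 0.005 while the block passes). It stands above the low rail, z 25.5 to 33.5 mm over the bench, reaching in to 10 mm from the centre line. Ramp toward the mouth; square holding face 45 mm before the resting buffer face. Passing the ramp takes about 1 to 5 N.
- sample: White plastic sample block, 50 x 30 x 24 mm (x, y, z), about 0.12 kg, lying on the apron before the mouth with its long side roughly along the channel. Origin: centre of its underside; x along its 50 mm length, which starts roughly in the feed direction.
- stick: Black plastic push stick, about 0.12 kg, lying flat on the bench with its handle upright. Handle block 40 x 22 x 45 mm (x, y, z) at the rear; from its front a straight blade 160 x 16 x 10 mm runs forward flush with the underside. Origin: underside, below the handle's centre; x points along the blade to its tip, 180 mm from the origin; z up.
- stick_tip (a point): Centre of the stick blade's flat front face, 180 mm ahead of the stick's origin and 5 mm above its underside.
- handset: Bystander: black handheld detector, 145 x 46 x 35 mm, lying on the far side of the station. Origin under its body.
- cap: Bystander: small black open cap, 48 mm across, 45 mm tall, standing on the robot's side of the station. Origin: centre of its underside.
- carton: Bystander: cardboard carton 90 x 150 x 55 mm with a circuit board on it, beyond the work to the front. Origin: centre of its underside.
Things that resemble listed ones, but are neither listed nor needed, are in the scene too. Leave any brown or green look-alike of the stick alone. There is more than one size of the sample; the job needs the larger.

How it is judged (in metres and radians):
On the way, in this order (a step that is already met when the one before it is completed fails the run):
1. the stick pushes the block into the guide channel (x of sample in the frame of station above -0.04 m and contact force between stick and sample above 0.2 N), for 0.1 s.
2. the block is in the head, pressing the buffer, with the catch snapped out behind it (value of joint buffer above 0.003 m and value of joint catch below 0.002 m), for 0.2 s.
At the end, for the whole second after the job is handed in: Block flat in the channel (tilt under 0.1 rad, within 4 mm of the floor) and at rest, buffer still pressed in over 3 mm, catch back out (under 2 mm aside); stick flat on the bench (within 5 mm, tilt under 0.06 rad, handle up), at rest, not touching the station (all of step 2 and z of sample in the frame of station below 0.014 m and angle between sample's own z axis and vertical below 0.1 rad and linear speed of each of sample, stick below 0.01 m/s and height (world z) of stick below 0.005 m and angle between stick's own z axis and vertical below 0.06 rad and contact force between stick and station below 0.2 N).
It fails at once if the stick presses on the block with more than 22 N (contact force between stick and sample above 22 N).
It fails at once if the fingers or arm touch the block (contact force between any of the fingers, the arm and sample above 0.3 N).
It fails at once if a bystander is moved more than 20 mm (distance of any of handset, cap, carton from where it was at the start of the episode above 0.02 m).
It also fails if it takes over 58 s, if anything falls off the work surface, if the arm or the gripper's body presses on something with over 40 N, if the wrist force passes 120 N, or if a joint passes its speed limit or range.

### The arm

A 6-joint arm with a two-finger parallel gripper is mounted at the origin on the work surface. World frame = base frame: x ahead of the robot, y to its left, z up, the work surface at z = 0. Lengths are in mm, angles in degrees, forces in N, time in s.
With the tool pointing down it reaches from about 300 to 850 mm from the base axis. Payload 4.2 kg.
Tool frame: the origin (TCP) lies on the centre line of the jaws, within the pads' length; the fingertips stand 11 mm ahead of it and the grasp point (between the pads) lies 8 mm behind it; z points along the fingers, y is the line along which they close (so a half turn about z gives the same grasp; the last joint's range is limited). The gripper opens to 91 mm and grips with 3 to 60 N. Pads are 32 mm wide; open, the fingers measure 118 mm over their backs; the gripper's body (76 mm by 178 mm) begins 60 mm behind the grasp point.
Start: joints at [-70.703, 18.312, 89.639, -0, 72.044, -1.146], TCP at [200.838, -538.801, 224.976] pointing down, gripper open.
Joint ranges: [-177.97, 177.97], [-48.28, 115.42], [12.27, 149.76], [-77.06, 257.06], [2.81, 150.46], [-146.56, 146.56]. Speed limits (degrees/s): [147.25, 147.25, 180, 180, 180, 180].

### API

Orientations are given as [roll, pitch, yaw] about the fixed x, y, z axes, in that order (R = Rz(yaw) Ry(pitch) Rx(roll)).
In Python, from workcell import env, grab_frame, camera_model, models gives the robot as it stands.
- The arm moves only by the shell command python3 -m crank 'ROWS' [FORCE]. ROWS is text: rows parted by semicolons, each of 7 numbers parted by spaces: the closure, from -1 (fully open) to 1 (shut), so that 0 is half open, then the shift along the tool's x, y, z in mm, then the turn, a rotation vector about the tool's x, y, z in degrees. A call has 1 to 10 rows; each row shifts and turns the commanded pose from where the row before left it, along the tool's axes as they then stand; what a row does not reach is not made up. A row lasts 1/8 s, in which the tool goes at most 62.5 mm and 10.7 degrees, less where a joint would pass 70% of its speed; a pose out of reach is approached as far as the arm can. A call is refused whole if a number of a shift passes 62.5 or a number of a turn 10.7, either way. A call with a gripper value outside its range is refused whole. The fingers move at their own pace and stop on an object; FORCE is the grip in N (left out, the last holds). Time passes only in rows, so rows that do not move let the fingers close. It gives the time, the measured TCP pose, the force, the opening and the grip force at its end, in the units of the state.
- env.state(): the state, without advancing time (a new reading comes with each control period).
- grab_frame(name): name is "scene" or "top" or "wrist"; returns the picture (480x640x3 uint8, blue, green, red); there is no depth.
- camera_model(name): a dict with "K" (3x3 intrinsics, pixels), "R" (3x3) and "t" (3): a world point X has camera coordinates R X + t; the wrist camera has in their place "mount" (4x4, takes a point from camera to tool coordinates, whose origin is the TCP and whose axes are the flange's). Camera axes: x right, y down, z forward; pixel columns grow to the right and rows downward; lengths in mm; the calibration is good to about 2 mm. A picture is of the moment at which its call begins: read the wrist's pose just before it. camera_model takes no time and is no camera call.
- env.job_done(): hands the job in; it is judged then, once.
Trained networks look in the newest picture that a camera, given by its name, has taken for a name from the list of things; names that differ only in an ending like _2 or _b are one class to them, and where a whole thing is asked for, a point or a joint stands for the part that bears it (a point fixed in the world has none). Each returns a list of dicts, best first, with "p" (0 to 1); they miss things now and then, are a little off and sometimes report something else, mostly with a low value. They report only what shows in the picture. A call takes as long as a camera call. They do not tell look-alikes from the thing itself.
- models.search_frame(name, camera): "point" ([x, y, z] in mm, in world coordinates, good to about 4 mm: the middle of the surface that is visible of it).
The state is a dict: "time_s": time; "qpos": joint angles; "qvel": joint speeds; "effort": joint torques, N m; "ee_pos": TCP position; "ee_rot": TCP orientation; "force": force on the tool from outside, world axes, zero at the start; "torque": the same for the moment, N m; "gripper_width": finger opening in mm; "gripper_force": force on a finger pad.
Only numpy, scipy, OpenCV 4.12 (cv2) and the standard library are available. Lean on these libraries where they do the work, as an engineer would, in place of code of your own. Each camera call takes 0.05 s, during which the arm holds its last target. There are 200 camera calls.

## Working session

There is one attempt and no reset: what is moved stays moved. The work goes in short steps, Python scripts to look and compute and a shell command to move; the robot and the scene stay as the last step left them, time stands still between calls to the robot, and variables do not carry over. Pictures are saved under pics/ and viewed, at most 12 in all, crops included, and the job is handed in when it is done.

```bash
mkdir -p pics; ls; python3 - <<'E'
from workcell import env, grab_frame, camera_model, models
import cv2
for n in ("scene","top"):
    cv2.imwrite(f"pics/{n}0.png",grab_frame(n))
for n in ("station","sample","stick","handset","cap","carton"):
    print(n,[(d["point"],d["p"]) for d in models.search_frame(n,"top")])
c=camera_model("top");print(c)
s=env.state();print(s["time_s"],s["ee_rot"],s["gripper_width"])
E
```

```text
pics
station [([538.9, 106.2, 9.0], 0.69)]
sample [([512.3, 8.8, 30.5], 0.79), ([396.5, 55.2, 20.0], 0.67)]
stick [([333.9, -123.0, 11.6], 0.96), ([361.0, -375.8, 11.3], 0.85), ([529.5, -257.4, 8.5], 0.57)]
handset [([781.0, 116.4, 31.3], 0.56), ([756.8, -181.1, 55.3], 0.39)]
cap [([336.0, 231.8, 16.8], 0.71)]
carton [([756.2, -182.4, 55.0], 0.81)]
{'K': array([[578.71200914,   0.        , 326.21720619],
       [  0.        , 578.71200914, 244.13647929],
       [  0.        ,   0.        ,   1.        ]]), 'R': array([[ 0.08032137, -0.99676129,  0.00392539],
       [-0.97286215, -0.07925164, -0.21739001],
       [ 0.21699704,  0.0136422 , -0.97607693]]), 't': array([-101.25028554,  552.85462254, 1012.04799049])}
0.4 [-1.79988722e+02 -1.09846388e-04  2.04428100e+01] 91.53835873057164
```

View pics/top0.png

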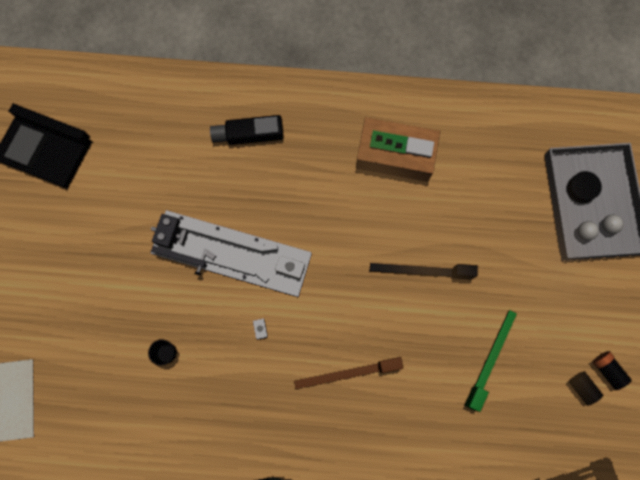

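View pics/scene0.png

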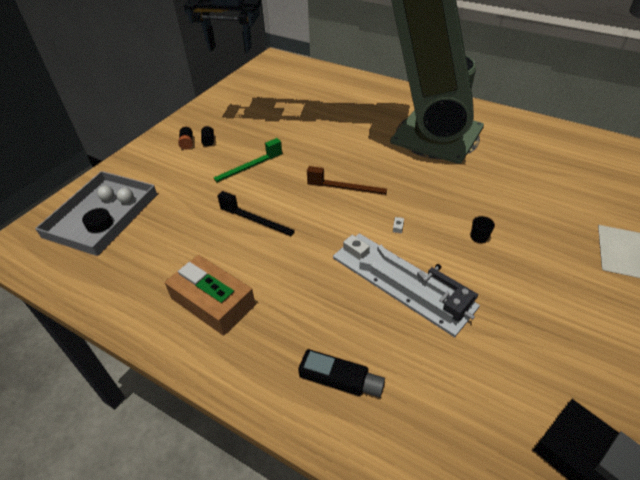

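The top view shows the station with its head end at (165,228) and its apron end at (305,270), and the large white block at (290,267).

Things that could be mistaken for the ones I want:
- **Stick:** the black one has its tip at (370,268) and handle at (465,271). The look-alikes are the brown one at (390,367) and the green one at (478,400).
- **Block:** the small white one at (260,328) is a decoy.

I choose the black stick and the block on the apron. The scene view agrees, with the stick handle at (228,201) and the block at (355,245).

```bash
cat > h.py <<'E'
from workcell import env, grab_frame, camera_model, models
import numpy as np, cv2
from scipy.spatial.transform import Rotation as Ro
def pose():
    s=env.state(); return Ro.from_euler("xyz",s["ee_rot"],degrees=True).as_matrix(), np.array(s["ee_pos"]), s
def cam(n):
    c=camera_model(n)
    if n!="wrist": return c["K"],np.array(c["R"]),np.array(c["t"])
    R,p,_=pose(); T=np.eye(4);T[:3,:3]=R;T[:3,3]=p
    M=np.linalg.inv(T@np.array(c["mount"])); return c["K"],M[:3,:3],M[:3,3]
def back(c,uv,z):
    K,R,t=c; d=R.T@np.linalg.inv(K)@[uv[0],uv[1],1]; o=-R.T@t
    return (o+d*(z-o[2])/d[2]).round(1)
def tri(c1,u1,c2,u2):
    P=[c[0]@np.c_[c[1],c[2]] for c in (c1,c2)]
    X=cv2.triangulatePoints(P[0],P[1],np.array(u1,float).reshape(2,1),np.array(u2,float).reshape(2,1))
    return (X[:3]/X[3]).ravel().round(1)
def proj(c,X): 
    q=c[0]@(c[1]@np.array(X,float)+c[2]); return (q[:2]/q[2]).round(0)
E
python3 - <<'E'
from h import *
c=cam("top");s=cam("scene")
for n,u,z in [("handle",(465,271),45),("tip",(370,268),10),("block",(290,266),34),("apA",(310,250),10),("apB",(300,295),10),("hdA",(165,212),10)]: print(n,back(c,u,z))
print("handle tri",tri(c,(467,270),s,(228,200)),"block tri",tri(c,(290,266),s,(355,243)),"tip",tri(c,(370,267),s,(293,233)))
print(camera_model("wrist"))
E
```

```text
handle [ 532.6 -318.2   45. ]
tip [ 530.4 -143.5   10. ]
block [517.6   8.8  34. ]
apA [556.4 -25.1  10. ]
apB [467.5 -13.7  10. ]
hdA [609.4 265.7  10. ]
handle tri [ 536.8 -324.    30.1] block tri [518.1   7.5  34.4] tip [ 533.4 -143.6    4.3]
{'K': array([[421.06887856,   0.        , 317.7169835 ],
       [  0.        , 421.06887856, 233.33190559],
       [  0.        ,   0.        ,   1.        ]]), 'mount': array([[-6.65951794e-04, -9.56671896e-01, -2.91167374e-01,
         8.21965662e+01],
       [ 9.99999616e-01, -8.02930164e-04,  3.50963718e-04,
         8.93478997e-01],
       [-5.69544193e-04, -2.91167028e-01,  9.56672064e-01,
        -1.59418689e+02],
       [ 0.00000000e+00,  0.00000000e+00,  0.00000000e+00,
         1.00000000e+00]])}
```

```bash
python3 -m crank '-1 0 0 -25 0 0 -10; -1 0 0 -25 0 0 -10; -1 0 0 -25 0 0 -10; -1 0 0 -25 0 0 -10; -1 0 0 -25 0 0 -10; -1 0 0 -25 0 0 -10; -1 0 0 -25 0 0 -9.6'
python3 -m crank '-1 44 36 0 0 0 0; -1 44 36 0 0 0 0; -1 44 36 0 0 0 0; -1 44 36 0 0 0 0; -1 44 36 0 0 0 0; -1 44 36 0 0 0 0; -1 44 36 0 0 0 0; -1 44 36 0 0 0 0; -1 44 36 0 0 0 0; -1 0 0 0 0 0 0'
python3 - <<'E'
from h import *
import pickle
c=cam("wrist");im=grab_frame("wrist");cv2.imwrite("pics/w1.png",im);pickle.dump(c,open("c1.pkl","wb"))
print(pose()[1:2],env.state()["ee_rot"],env.state()["force"])
E
python3 -m crank '-1 60 0 0 0 0 0; -1 60 0 0 0 0 0; -1 60 0 0 0 0 0; -1 0 0 0 0 0 0'
python3 - <<'E'
from h import *
import pickle
c=cam("wrist");im=grab_frame("wrist");cv2.imwrite("pics/w2.png",im);pickle.dump(c,open("c2.pkl","wb"))
print(env.state()["ee_rot"],env.state()["ee_pos"])
E
```

```text
time_s: 1.27
ee_pos: [200.8, -538.7, 400.8]
ee_rot: [180.0, 0.0, 90.4]
force: [0.2, -0.3, 0.0]
gripper_width: 91.5
gripper_force: 0.0
time_s: 2.52
ee_pos: [526.3, -139.7, 399.1]
ee_rot: [-180.0, -0.1, 90.4]
force: [-0.3, -0.9, 0.5]
gripper_width: 91.3
gripper_force: 0.0
(array([ 525.1819463 , -141.32793492,  399.40156659]),) [-1.79936082e+02  9.06751318e-03  9.02257649e+01] [-0.68873575 -0.6263347   0.03084516]
time_s: 3.08
ee_pos: [523.7, 39.4, 400.2]
ee_rot: [180.0, -0.0, 90.3]
force: [-0.1, -0.4, -0.7]
gripper_width: 90.9
gripper_force: 0.0
[1.79986065e+02 5.91887065e-02 9.01370447e+01] [523.87404083  37.4964526  400.21101405]
```

View pics/w1.png

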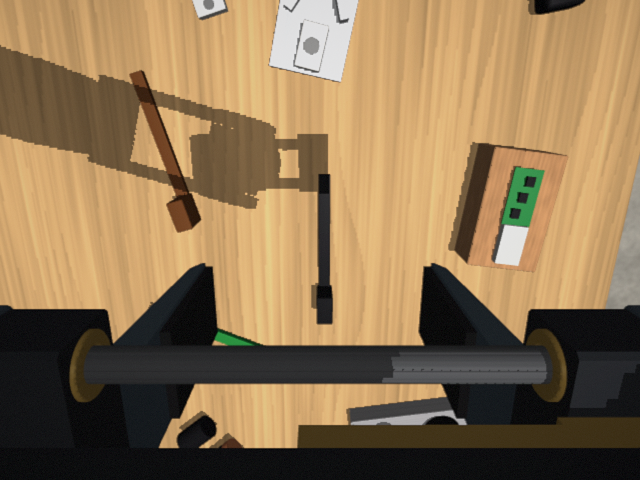

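View pics/w2.png

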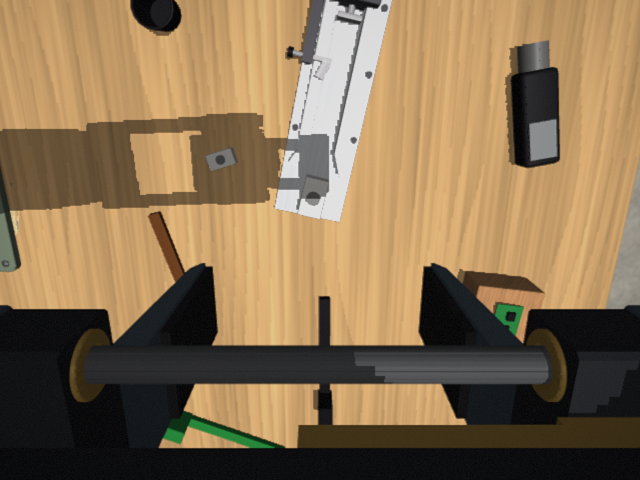

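w1 shows the black stick with its tip at (324,176), handle at (325,305), apron corners at (269,67) and (342,81), and the block centred at (311,45). w2 shows the apron corners at (275,209) and (339,221), the plate's right edge running up to (392,0), and the catch side at left.

```bash
python3 - <<'E'
from h import *
import pickle
c1,c2=[pickle.load(open(f"c{i}.pkl","rb")) for i in (1,2)]
print("tip tri",tri(c1,(324,177),c2,(324,298)),"handle top",back(c1,(325,307),45), tri(c1,(325,307),cam("top"),(465,269)))
for z in (0,10): print("tip",z,back(c1,(324,175),z),back(c2,(324,297),z))
print("stick mid", back(c1,(324,230),10))
A=tri(c1,(269,67),c2,(275,209));B=tri(c1,(342,81),c2,(339,221));print("tri corners",A,B)
for c,u in((c1,[(269,67),(342,81)]),(c2,[(275,209),(339,221),(392,0)])): print([back(c,x,10) for x in u])
for u in [(304,19),(328,25),(319,72),(295,66),(311,45)]: print(back(c1,u,34))
print("blk tri",tri(c1,(311,45),c2,(313,197)))
im=cv2.imread("pics/w2.png"); cv2.imwrite("pics/w2c.png",cv2.resize(im[0:230,250:410],None,fx=2.6,fy=2.6,interpolation=cv2.INTER_CUBIC))
E
```

```text
tip tri [ 534.  -150.1   -4.7] handle top [ 536.7 -317.7   45. ] [ 536.7 -318.4   43.7]
tip 0 [ 534.3 -146.6    0. ] [ 533.5 -146.2    0. ]
tip 10 [ 534.1 -145.    10. ] [ 533.3 -141.4   10. ]
stick mid [ 534.9 -220.    10. ]
tri corners [465.8 -13.4   6. ] [554.  -29.2   8.4]
[array([465.9, -13.7,  10. ]), array([555.1, -29.3,  10. ])]
[array([466.5, -12.4,  10. ]), array([552.7, -28.7,  10. ]), array([609.5, 238.9,  10. ])]
[509.4  35.1  34. ]
[536.6  29.1  34. ]
[526.7 -20.8  34. ]
[498.8 -14.4  34. ]
[517.4   8.1  34. ]
blk tri [517.5   8.6  30.6]
```

View pics/w2c.png

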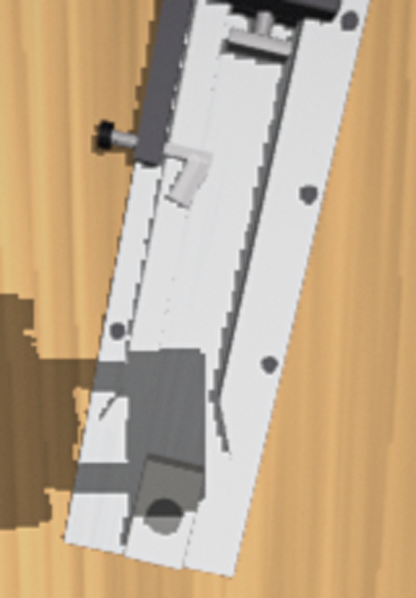

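```bash
python3 -m crank '-1 -60 2 0 0 0 0; -1 -60 2 0 0 0 0; -1 -60 2 0 0 0 0; -1 -60 2 30 0 0 0; -1 -60 2 50 0 0 0; -1 -58 2 50 0 0 0; -1 0 0 60 0 0 0; -1 0 0 60 0 0 0; -1 0 0 0 0 0 0; -1 0 0 0 0 0 0'
python3 - <<'E'
from h import *
import pickle
c=cam("wrist");im=grab_frame("wrist");cv2.imwrite("pics/w3.png",im);pickle.dump(c,open("c3.pkl","wb"))
print(env.state()["ee_rot"],env.state()["ee_pos"])
c2=pickle.load(open("c2.pkl","rb"))
f=lambda x,y:(x/2.6+250,y/2.6)
a,b=back(c2,f(218,395),34),back(c2,f(298,30),34);print("fence",a,b,np.degrees(np.arctan2(b[1]-a[1],b[0]-a[0])))
ax=np.radians(79);o=np.array([536.8,116.4]);M=np.array([[np.cos(ax),np.sin(ax)],[-np.sin(ax),np.cos(ax)]])
for n,q,z in [("fence0",(218,395),34),("fence1",(298,30),34),("plate",(258,50),26),("catch tip",(180,205),33),("catch hold",(212,155),33),("bR",(368,0),10),("apL",(65,543),10),("apR",(233,577),10)]:
    print(n,M@(back(c2,f(*q),z)[:2]-o))
E
```

```text
time_s: 4.38
ee_pos: [536.5, -295.8, 173.9]
ee_rot: [179.8, 0.1, 90.0]
force: [0.2, -0.1, 0.1]
gripper_width: 91.3
gripper_force: 0.0
[179.69911302   0.19319238  89.97988122] [ 537.06581106 -295.63772303  174.66048865]
fence [543.4  66.   34. ] [575.6 222.   34. ] 78.33735233431017
fence0 [-48.21467068 -16.09551278]
fence1 [111.06321959 -17.93770481]
plate [101.51521358  -2.88295203]
catch tip [31.39918535 18.22611202]
catch hold [54.72284393  8.29399492]
bR [134.02573944 -47.49938071]
apL [-139.65112817   44.47035419]
apR [-140.52370943  -44.32761089]
```

View pics/w3.png

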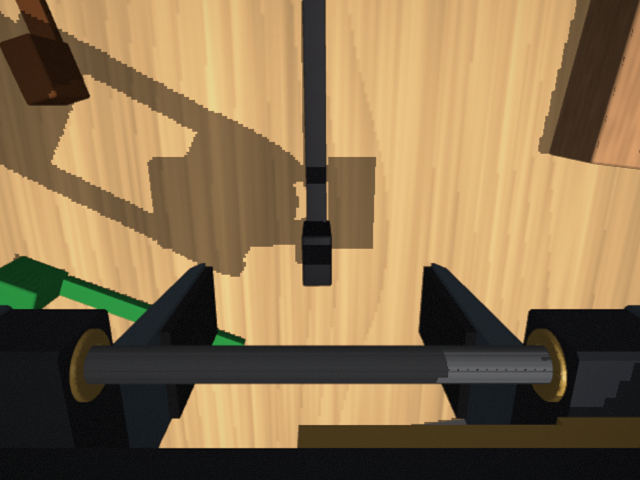

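w3 shows the black handle's top face at about (303–331, 236–285), with the blade running up to (314,0).

```bash
python3 - <<'E'
from h import *
import pickle
c=pickle.load(open("c3.pkl","rb"))
for u,z in [((317,236),45),((317,285),45),((317,260),45),((314,3),10),((316.5,200),10)]: print(u,back(c,u,z))
E
```

```text
(317, 236) [ 536.2 -304.3   45. ]
(317, 285) [ 536.1 -342.5   45. ]
(317, 260) [ 536.1 -322.6   45. ]
(314, 3) [ 534.5 -147.4   10. ]
(316.5, 200) [ 535.9 -285.7   10. ]
```

```bash
python3 -m crank '-1 -14 -0.5 40 0 0 -0.6; -1 -14 -0.5 40 0 0 0; -1 0 0 40 0 0 0; -1 0 0 28 0 0 0; -1 0 0 5 0 0 0; -1 0 0 0 0 0 0; -1 0 0 0 0 0 0' 
python3 -m crank '1 0 0 0 0 0 0; 1 0 0 0 0 0 0; 1 0 0 0 0 0 0; 1 0 0 0 0 0 0; 1 0 0 0 0 0 0; 1 0 0 0 0 0 0; 1 0 0 0 0 0 0; 1 0 0 0 0 0 0' 50
```

```text
time_s: 5.3
ee_pos: [536.3, -322.6, 20.5]
ee_rot: [179.8, 0.1, 90.7]
force: [-0.7, -0.4, -0.8]
gripper_width: 91.4
gripper_force: 0.0
time_s: 6.3
ee_pos: [535.0, -321.8, 18.2]
ee_rot: [180.0, 0.0, 90.6]
force: [-0.4, 0.4, 0.0]
gripper_width: 21.6
gripper_force: 50.0
```

```bash
python3 -m crank '1 0 0 -20 0 0 0; 1 0 0 -40 0 0 0; 1 24 -12.3 0 0 0 0; 1 24 -12.3 0 0 0 2; 1 24 -12.3 0 0 0 2; 1 24 -12.3 0 0 0 3; 1 24 -12.3 0 0 0 5.2; 1 0 0 0 0 0 0; 1 0 0 0 0 0 0; 1 0 0 0 0 0 0'
python3 - <<'E'
from h import *
im=grab_frame("top");print(pose()[1],env.state()["ee_rot"],env.state()["gripper_width"])
cv2.imwrite("pics/t2.png",cv2.resize(im[190:340,220:420],None,fx=4,fy=4,interpolation=cv2.INTER_CUBIC))
E
```

```text
time_s: 7.55
ee_pos: [478.2, -200.8, 78.2]
ee_rot: [180.0, 0.0, 78.4]
force: [-0.0, 0.8, -0.5]
gripper_width: 21.8
gripper_force: 50.0
[ 478.0744729  -200.6647037    78.17444461] [1.79970095e+02 1.80662701e-02 7.84275240e+01] 21.30572531797442
```

View pics/t2.png

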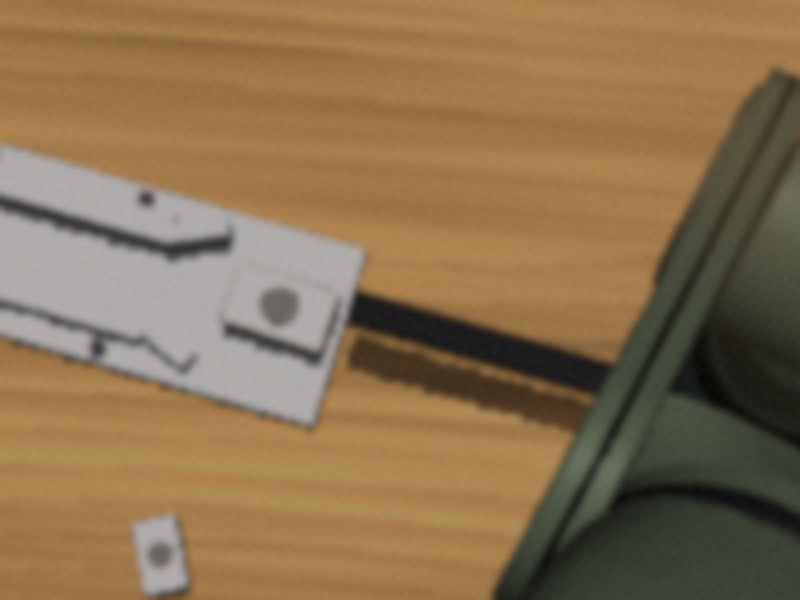

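t2 shows the stick tip at (355,307), just behind the apron edge, with the block at about (280,310) ahead of it.

```bash
python3 - <<'E'
from h import *
c=cam("top");o=np.array([537.6,116.2]);a=np.radians(78.4);M=np.array([[np.cos(a),np.sin(a)],[-np.sin(a),np.cos(a)]])
f=lambda x,y:(x/4+220,y/4+190)
for n,q,z in [("tip",(357,307),68),("rear blade",(600,375),68),("blk",(280,307),34),("apR",(366,250),10),("apL",(313,427),10),("fence corner",(172,246),34),("blk rr",(337,293),34),("blk rl",(322,352),34),("blk fl",(225,323),34),("rail corner",(140,342),24)]:
    p=back(c,f(*q),z);print(n,p,(M@(p[:2]-o)).round(1))
E
```

```text
tip [513.  -28.9  68. ] [-147.1   -5.1]
rear blade [ 490.7 -141.5   68. ] [-261.9   -5.9]
blk [516.2   8.6  34. ] [-109.7   -0.7]
apR [551.7 -28.5  10. ] [-138.9  -42.9]
apL [463.9 -10.7  10. ] [-139.1   46.7]
fence corner [541.2  62.4  34. ] [-52.  -14.3]
blk rr [525.  -17.5  34. ] [-133.5  -14.5]
blk rl [496.4 -13.   34. ] [-134.8   14.4]
blk fl [506.4  33.7  34. ] [-87.1  14. ]
rail corner [495.8  73.9  24. ] [-49.8  32.4]
```

```bash
python3 -m crank '1 -1 -5.5 0 0 0 0; 1 0 0 23 0 0 0; 1 0 0 20 0 0 0; 1 0 0 3 0 0 0; 1 0 0 0 0 0 0; 1 0 0 0 0 0 0'
python3 -m crank '1 2 0 0 0 0 0; 1 2 0 0 0 0 0; 1 2 0 0 0 0 0; 1 2 0 0 0 0 0; 1 2 0 0 0 0 0; 1 2 0 0 0 0 0; 1 2 0 0 0 0 0; 1 2 0 0 0 0 0'
```

```text
time_s: 8.35
ee_pos: [472.6, -200.1, 33.0]
ee_rot: [179.9, 0.0, 78.4]
force: [-0.5, -0.3, -0.5]
gripper_width: 21.9
gripper_force: 50.0
time_s: 9.35
ee_pos: [475.3, -184.0, 32.2]
ee_rot: [180.0, 0.0, 78.4]
force: [0.3, -1.2, -0.6]
gripper_width: 21.6
gripper_force: 50.0
```

```bash
python3 -m crank '1 3 0 0 0 0 0; 1 3 0 0 0 0 0; 1 3 0 0 0 0 0; 1 3 0 0 0 0 0; 1 3 0 0 0 0 0; 1 3 0 0 0 0 0; 1 3 0 0 0 0 0; 1 3 0 0 0 0 0; 1 3 0 0 0 0 0; 1 3 0 0 0 0 0'
python3 - <<'E'
from h import *
im=grab_frame("top")
cv2.imwrite("pics/t3.png",cv2.resize(im[190:340,150:350],None,fx=4,fy=4,interpolation=cv2.INTER_CUBIC))
E
```

```text
time_s: 10.6
ee_pos: [481.3, -154.5, 32.2]
ee_rot: [180.0, 0.0, 78.4]
force: [-0.5, -0.3, -0.9]
gripper_width: 22.1
gripper_force: 50.0
```

View pics/t3.png

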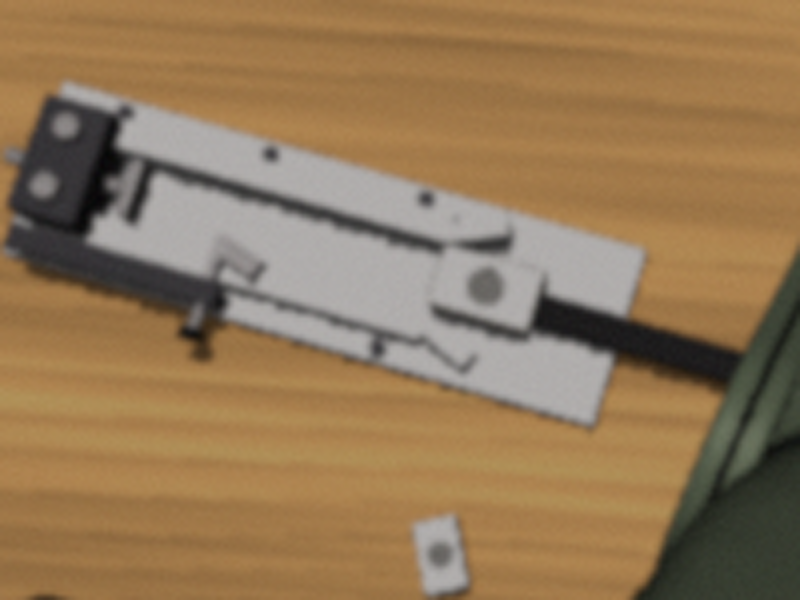

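t3 shows the block, centred at (487,285), with its front at the mouth close to the fence corner at (442,246). It is aligned, and the stick is square behind it.

```bash
python3 -m crank '1 2 0 0 0 0 0; 1 2 0 0 0 0 0; 1 2 0 0 0 0 0; 1 2 0 0 0 0 0; 1 2 0 0 0 0 0'; python3 -m crank '1 2 0 0 0 0 0; 1 2 0 0 0 0 0; 1 2 0 0 0 0 0; 1 2 0 0 0 0 0; 1 2 0 0 0 0 0';  python3 -m crank '1 3 0 0 0 0 0; 1 3 0 0 0 0 0; 1 3 0 0 0 0 0; 1 3 0 0 0 0 0; 1 3 0 0 0 0 0'
```

```text
time_s: 11.28
ee_pos: [483.3, -144.8, 32.2]
ee_rot: [180.0, 0.0, 78.4]
force: [-0.4, -1.3, -0.9]
gripper_width: 21.8
gripper_force: 50.0
time_s: 11.9
ee_pos: [485.3, -135.0, 32.2]
ee_rot: [180.0, 0.0, 78.4]
force: [-0.8, -0.8, -0.7]
gripper_width: 21.7
gripper_force: 50.0
time_s: 12.52
ee_pos: [488.3, -120.2, 32.2]
ee_rot: [180.0, 0.0, 78.4]
force: [-0.8, -0.7, -0.5]
gripper_width: 21.7
gripper_force: 50.0
```

```bash
python3 -m crank '1 3 0 0 0 0 0; 1 3 0 0 0 0 0; 1 3 0 0 0 0 0; 1 3 0 0 0 0 0; 1 3 0 0 0 0 0;1 3 0 0 0 0 0'; python3 -m crank '1 3 0 0 0 0 0; 1 3 0 0 0 0 0; 1 3 0 0 0 0 0; 1 3 0 0 0 0 0; 1 3 0 0 0 0 0'; python3 -m crank '1 2 0 0 0 0 0; 1 2 0 0 0 0 0; 1 2 0 0 0 0 0; 1 2 0 0 0 0 0; 1 2 0 0 0 0 0'; python3 -m crank '1 2 0 0 0 0 0; 1 2 0 0 0 0 0; 1 2 0 0 0 0 0; 1 2 0 0 0 0 0; 1 2 0 0 0 0 0'; python3 -m crank '1 2 0 0 0 0 0; 1 2 0 0 0 0 0; 1 2 0 0 0 0 0; 1 2 0 0 0 0 0; 1 2 0 0 0 0 0'
```

```text
time_s: 13.28
ee_pos: [491.9, -102.6, 32.2]
ee_rot: [180.0, 0.0, 78.4]
force: [-0.7, -0.9, -0.9]
gripper_width: 21.8
gripper_force: 50.0
time_s: 13.9
ee_pos: [494.9, -87.9, 32.2]
ee_rot: [180.0, 0.0, 78.4]
force: [-0.2, -1.1, -1.3]
gripper_width: 21.3
gripper_force: 50.0
time_s: 14.52
ee_pos: [496.9, -78.2, 32.2]
ee_rot: [180.0, 0.0, 78.4]
force: [-1.1, 0.1, -0.9]
gripper_width: 22.0
gripper_force: 50.0
time_s: 15.15
ee_pos: [498.9, -68.3, 32.2]
ee_rot: [180.0, 0.0, 78.4]
force: [0.3, -1.6, -0.1]
gripper_width: 21.7
gripper_force: 50.0
time_s: 15.78
ee_pos: [500.9, -58.7, 32.2]
ee_rot: [180.0, 0.0, 78.4]
force: [-0.4, -3.3, -0.4]
gripper_width: 21.9
gripper_force: 50.0
```

```bash
for i in 1; do :; done; python3 -m crank '1 2 0 0 0 0 0; 1 2 0 0 0 0 0; 1 2 0 0 0 0 0; 1 2 0 0 0 0 0; 1 2 0 0 0 0 0' | grep -E 'pos|force: \['; python3 -m crank '1 2 0 0 0 0 0; 1 2 0 0 0 0 0; 1 2 0 0 0 0 0; 1 2 0 0 0 0 0' | grep -E 'pos|force: \['; python3 -m crank '1 2 0 0 0 0 0; 1 2 0 0 0 0 0' | grep -E 'pos|force: \['
```

```text
ee_pos: [502.9, -48.7, 32.2]
force: [-0.1, -2.8, -0.0]
ee_pos: [504.6, -40.9, 32.2]
force: [0.4, -1.2, -0.9]
ee_pos: [505.4, -37.0, 32.2]
force: [1.2, -1.9, -1.2]
```

```bash
python3 -m crank '1 2 0 0 0 0 0; 1 2 0 0 0 0 0' | grep -E 'pos|force: \['; python3 -m crank '1 2 0 0 0 0 0; 1 2 0 0 0 0 0' | grep -E 'pos|force: \['
```

```text
ee_pos: [506.2, -33.1, 32.3]
force: [-0.1, -3.3, -0.7]
ee_pos: [506.9, -29.2, 32.2]
force: [1.1, -1.5, -1.5]
```

```bash
python3 -m crank '1 2 0 0 0 0 0; 1 2 0 0 0 0 0' | grep -E 'pos|force: \['; python3 -m crank '1 2 0 0 0 0 0; 1 2 0 0 0 0 0' | grep -E 'pos|force: \['; python3 -m crank '1 2 0 0 0 0 0' | grep -E 'pos|force: \['
```

```text
ee_pos: [507.7, -25.2, 32.2]
force: [0.8, -1.4, -1.3]
ee_pos: [508.5, -21.3, 32.2]
force: [-0.4, -2.3, -1.3]
ee_pos: [508.9, -19.3, 32.2]
force: [-0.0, -1.8, -0.6]
```

```bash
python3 -m crank '1 2 0 0 0 0 0' | grep -E 'pos|force: \['; python3 -m crank '1 2 0 0 0 0 0' | grep -E 'pos|force: \['
```

```text
ee_pos: [509.3, -17.4, 32.2]
force: [0.6, -0.9, -1.9]
ee_pos: [509.7, -15.4, 32.2]
force: [0.6, -2.2, -0.4]
```

```bash
python3 -m crank '1 2 0 0 0 0 0' | grep -E 'pos|force: \['; python3 -m crank '1 2 0 0 0 0 0' | grep -E 'pos|force: \['
```

```text
ee_pos: [510.1, -13.5, 32.2]
force: [0.8, -1.5, -0.7]
ee_pos: [510.5, -11.5, 32.2]
force: [1.0, -1.7, -0.8]
```

```bash
python3 -m crank '1 1 0 0 0 0 0' | grep -E 'pos|force: \['; python3 -m crank '1 1 0 0 0 0 0' | grep -E 'pos|force: \['
```

```text
ee_pos: [510.7, -10.5, 32.2]
force: [0.8, -2.4, -0.9]
ee_pos: [510.9, -9.6, 32.2]
force: [-0.8, -1.6, -0.7]
```

```bash
python3 -m crank '1 1 0 0 0 0 0' | grep -E 'pos|force: \['; python3 -m crank '1 1 0 0 0 0 0' | grep -E 'pos|force: \['; python3 -m crank '1 1 0 0 0 0 0' | grep -E 'pos|force: \['
```

```text
ee_pos: [511.1, -8.7, 32.2]
force: [0.0, -3.1, -1.7]
ee_pos: [511.3, -7.7, 32.2]
force: [1.1, -2.3, -0.7]
ee_pos: [511.4, -7.1, 32.3]
force: [-0.5, -6.4, 0.8]
```

```bash
python3 -m crank '1 1 0 0 0 0 0' | grep -E 'pos|force: \['; python3 -m crank '1 1 0 0 0 0 0' | grep -E 'pos|force: \['
```

```text
ee_pos: [511.6, -6.4, 32.3]
force: [-0.0, -5.9, 0.5]
ee_pos: [511.8, -5.6, 32.4]
force: [0.2, -7.6, 0.3]
```

```bash
for k in 1; do :; done; python3 -m crank '1 1 0 0 0 0 0' | grep -E 'pos|force: \['; python3 -m crank '1 1 0 0 0 0 0' | grep -E 'pos|force: \['; python3 -m crank '1 1 0 0 0 0 0' | grep -E 'pos|force: \['
```

```text
ee_pos: [512.0, -4.9, 32.4]
force: [-0.5, -8.9, 1.8]
ee_pos: [512.1, -4.1, 32.4]
force: [-0.5, -9.5, 1.6]
ee_pos: [512.3, -3.4, 32.5]
force: [-0.3, -10.2, 1.9]
```

```bash
python3 -m crank '1 1 0 0 0 0 0' | grep -E 'pos|force: \['; python3 -m crank '1 0.5 0 0 0 0 0' | grep -E 'pos|force: \['
```

```text
ee_pos: [512.4, -2.5, 32.5]
force: [-0.9, -10.7, 2.3]
ee_pos: [512.5, -2.1, 32.5]
force: [-1.1, -10.4, 2.8]
```

```bash
python3 -m crank '1 0.8 0 0 0 0 0' | grep -E 'pos|force: \['; python3 -m crank '1 0.8 0 0 0 0 0' | grep -E 'pos|force: \['; python3 -m crank '1 0 0 0 0 0 0' | grep -E 'pos|force: \['
python3 - <<'E'
from h import *
im=grab_frame("top")
cv2.imwrite("pics/t4.png",cv2.resize(im[195:315,145:305],None,fx=5,fy=5,interpolation=cv2.INTER_CUBIC))
E
```

```text
ee_pos: [512.6, -1.5, 32.5]
force: [-1.8, -11.9, 2.9]
ee_pos: [512.8, -0.9, 32.6]
force: [-1.9, -14.1, 2.8]
ee_pos: [512.7, -0.9, 32.6]
force: [-2.1, -11.8, 3.0]
```

View pics/t4.png

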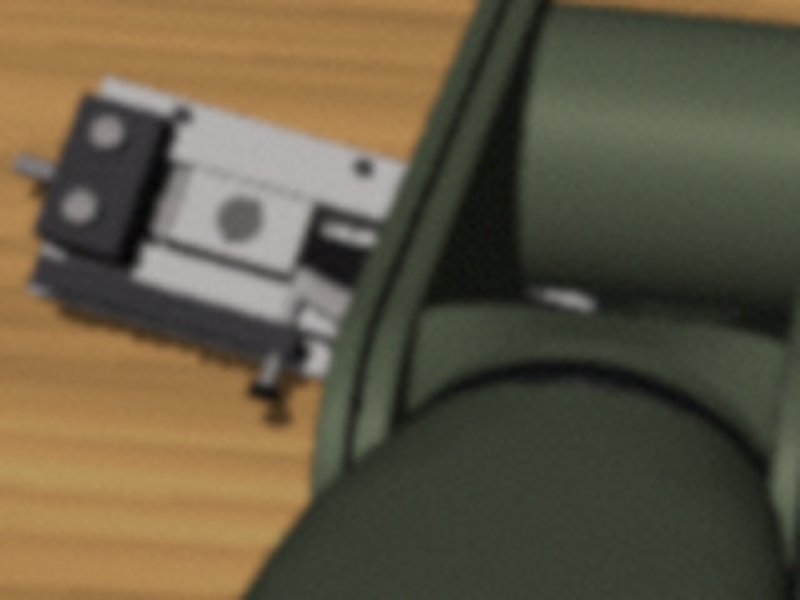

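t4 shows the block at (240,220) against the buffer, with the catch at about (325,290) standing in behind its rear edge at (305,270). I'll press a touch more for margin, hold, then draw back.

```bash
python3 -m crank '1 0.8 0 0 0 0 0' | grep -E 'pos|force: \['; python3 -m crank '1 0 0 0 0 0 0;1 0 0 0 0 0 0' | grep -E 'pos|force: \['; python3 -m crank '1 -1.5 0 0 0 0 0;1 -2 0 0 0 0 0; 1 -2 0 0 0 0 0' | grep -E 'pos|force: \['
```

```text
ee_pos: [512.9, -0.3, 32.6]
force: [-2.9, -14.0, 3.5]
ee_pos: [512.9, -0.3, 32.6]
force: [-1.6, -13.4, 3.4]
ee_pos: [511.9, -3.3, 32.2]
force: [0.3, 0.5, -1.1]
```

```bash
python3 -m crank '1 -10 0 0 0 0 0;1 -20 0 0 0 0 0;1 -25 0 0 0 0 0;1 -25 0 0 0 0 0;1 -25 0 0 0 0 0;1 -25 0 0 0 0 0;1 -25 0 0 0 0 0;1 -25 0 0 0 0 0;1 -20 0 0 0 0 0;1 -10 0 0 0 0 0' | grep -E 'time|pos|force: \['; python3 -m crank '1 0 0 -20 0 0 0;1 0 0 -20 0 0 0;1 -20 17.4 0 0 0 0;1 -20 17.4 0 0 0 0;1 -20 17.4 0 0 0 0;1 -20 17.4 0 0 0 0;1 -20 17.4 0 0 0 -4;1 0 0 0 0 0 -4.2;1 0 0 0 0 0 -4;1 0 0 0 0 0 0'
python3 - <<'E'
from h import *
im=grab_frame("top")
cv2.imwrite("pics/t5.png",cv2.resize(im[195:315,145:305],None,fx=5,fy=5,interpolation=cv2.INTER_CUBIC))
E
```

```text
time_s: 22.7
ee_pos: [469.7, -209.9, 32.1]
force: [0.7, -0.9, -1.3]
time_s: 23.95
ee_pos: [535.2, -324.1, 71.9]
ee_rot: [-180.0, -0.0, 90.6]
force: [-0.3, 0.8, -0.6]
gripper_width: 21.8
gripper_force: 50.0
```

View pics/t5.png

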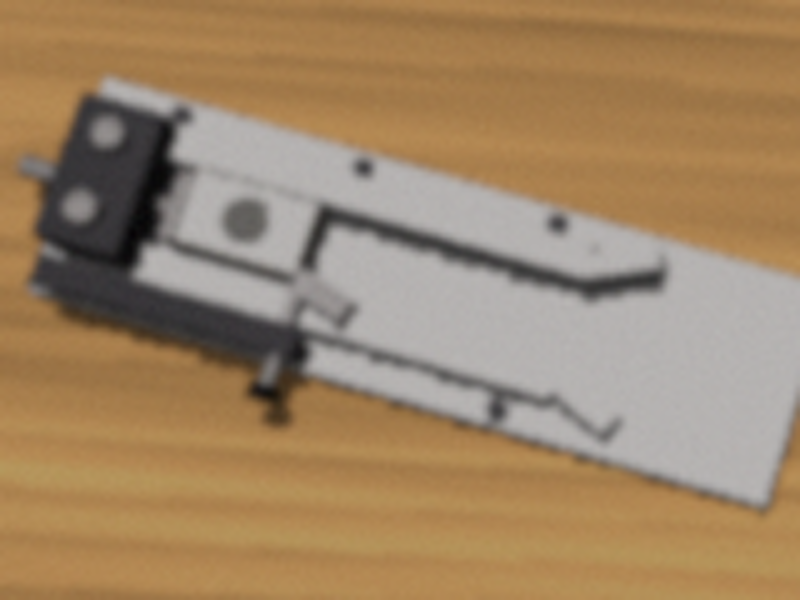

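t5 shows the block at (245,220) held between the buffer and the catch, which stands out at (320,300). Next I lower the stick by feel.

```bash
python3 -m crank '1 0 0 20 0 0 0;1 0 0 20 0 0 0;1 0 0 8 0 0 0;1 0 0 0 0 0 0;1 0 0 0 0 0 0' | grep -E 'pos|force: \['; python3 -m crank '1 0 0 1 0 0 0;1 0 0 1 0 0 0;1 0 0 0 0 0 0' | grep -E 'pos|force: \['; python3 -m crank '1 0 0 1 0 0 0;1 0 0 1 0 0 0;1 0 0 0 0 0 0' | grep -E 'pos|force: \['
```

```text
ee_pos: [535.9, -324.8, 25.0]
force: [-0.5, -0.4, -0.9]
ee_pos: [535.3, -324.5, 22.3]
force: [-0.6, -0.1, -2.0]
ee_pos: [535.2, -324.5, 20.1]
force: [0.2, -0.9, -1.3]
```

```bash
python3 -m crank '1 0 0 0.7 0 0 0;1 0 0 0 0 0 0' | grep -E 'pos|force: \['; python3 -m crank '1 0 0 0.7 0 0 0;1 0 0 0 0 0 0' | grep -E 'pos|force: \['
```

```text
ee_pos: [535.3, -324.5, 19.5]
force: [-0.9, 0.2, -0.7]
ee_pos: [535.3, -324.6, 18.8]
force: [-0.9, -0.2, -1.0]
```

```bash
python3 -m crank '1 0 0 0.7 0 0 0;1 0 0 0 0 0 0' | grep -E 'pos|force: \['; python3 -m crank '1 0 0 0.5 0 0 0;1 0 0 0 0 0 0' | grep -E 'pos|force: \['
```

```text
ee_pos: [535.4, -324.6, 18.2]
force: [-0.7, -0.2, -1.2]
ee_pos: [535.4, -324.6, 18.2]
force: [-1.0, 0.9, 5.5]
```

```bash
python3 -m crank '0.3 0 0 0 0 0 0;-1 0 0 0 0 0 0;-1 0 0 0 0 0 0;-1 0 0 0 0 0 0;-1 0 0 0 0 0 0;-1 0 0 0 0 0 0;-1 0 0 0 0 0 0' | grep -E 'pos|width|force: \['; python3 -m crank '-1 0 0 -20 0 0 0;-1 0 0 -40 0 0 0;-1 0 0 -50 0 0 0;-1 0 0 -50 0 0 0;-1 0 0 0 0 0 0;-1 0 0 0 0 0 0'
python3 - <<'E'
from h import *
a=grab_frame("wrist");b=grab_frame("top")
cv2.imwrite("pics/f.png",np.hstack([cv2.resize(a,(400,300)),cv2.resize(b,(400,300))]))
E
```

```text
ee_pos: [535.3, -324.6, 17.7]
force: [-0.5, -0.2, -0.3]
gripper_width: 89.0
time_s: 28.0
ee_pos: [534.8, -324.2, 177.0]
ee_rot: [-179.9, -0.0, 90.6]
force: [0.2, 0.3, 0.0]
gripper_width: 91.0
gripper_force: 0.0
```

View pics/f.png

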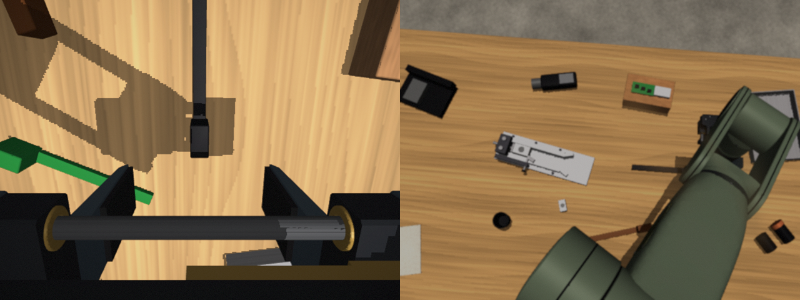

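The final view shows the stick flat with its handle up at (200,138), the block held in the head at (520,148), and the bystanders unmoved.

```bash
python3 -c "
from workcell import env
print(env.job_done())"
```

```text
the job is handed in; nothing more can be done
None
```

I handed the job in, with no verdict shown. The catch holds the block against the buffer, the highest force reading while pushing was about 14 N, and the stick lies flat in its original place with the bystanders apparently unmoved.

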